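Unclip the sprung tweezers and hold them at the gauge mark over the shoe sole

TASK

Pull the sprung steel tweezers straight out of their snap clip, then squeeze them until the red pointer stands on the green band of their gauge (a 14 mm gap between the tips) with the tips held over the middle of the tan shoe sole on the cutting board, about a hand's breadth above it. Keep that gap steady for a few seconds and finish while still holding the tweezers there, squeezed to the mark; do not disturb the sole, the glue tin, the hammer or the round cutting die.

Things in the scene. Friction and masses are not known exactly. Their poses are not given: they have to be found in the camera images.
- tweezers_grip (a point): Centre between the two blue grip pads of the sprung steel tweezers (210 mm long, about 90 g, lying loose, tail in the clip), 13 mm above their underside. x runs to the tips, y is the squeeze direction. Pads: 28 mm along x, 26 mm high from the bench up; over their outer faces 52 mm free, 40 mm at the marked gap (faces then parallel), 32.5 mm with tips shut
- tweezers_tips (a point): Midpoint between the tips, 73 mm ahead (+x) of tweezers_grip, 9 mm above the underside; arms 18 mm high. Tips are 36 mm apart inside when free, 14 mm at the mark. A white gauge strip (top 22 mm up) lies across the arms 43 mm ahead of the pads, carried by one arm; the red pointer on the other arm moves along its front edge and stands on the green band at the marked gap
- tweezers_tail (a point): Centre of the round bulb (14 mm across, on an 8 mm neck) at the tail of the tweezers, 127 mm behind (-x) tweezers_grip. While stored, it is caught behind two sprung brass rollers in the clip. The centre of mass of the tweezers lies about 10 to 25 mm behind the pads
- jaw (a joint): How far each arm of the tweezers is squeezed, rad; both move alike. 0 = free (tips 36 mm apart), 0.069 = marked gap of 14 mm (green band), 0.112 = tips shut; tip gap in mm is about 36 - 320 x value. Squeeze at the pads: about 2 N to start, 7 N at the mark, 10 N with tips shut; the arms spring open when let go
- clip_mouth (a point): Middle of the front face of the snap clip, 12 mm above the bench, 106 mm behind tweezers_grip as stored. The clip is a rust-coloured block fixed to the bench, 70 mm wide, 50 mm deep, 26 mm high, covered on top; x points out of it. The tweezers come out only along +x: the rollers let go at 4 to 8 N within 15 mm, and the tail is clear after 35 mm
- sole_center (a point): Centre of a stiff tan shoe half-sole blank, 128 mm by 80 mm, 8 mm thick, lying loose on the cutting board; this point is half-way up it (24 mm above the bench)
- cutting_board: Dark red cutting board, fixed, 170 x 180 mm, 20 mm thick; origin at the centre of its underside
- glue_tin: Glue tin, upright, 60 mm across, 75 mm tall, loose; origin at the centre of its underside. Not to be disturbed
- hammer: Hammer, 0.3 m long, steel head, wooden handle, lying between the clip and the board, its head away from the robot, loose. Not to be disturbed
- cutting_die: Round steel cutting die, ring 68 mm across, 22 mm high, loose; origin at the centre of its underside. Not to be disturbed
Not all that is in view belongs to the job. What is shaped like the part that bears tweezers_grip but black or purple is not meant.

How it is judged:
By the outcome, as a careful person would: the job done as asked, in the order asked, and still so for the second after the job is handed in, while the arm keeps its last pose, push and grip.
It also fails if it takes over 48 s, if anything falls off the work surface, if the arm or the gripper's body presses on something with over 40 N, if the wrist force passes 120 N, or if a joint passes its speed limit or range.

ROBOT

A 6-joint arm with a two-finger parallel gripper is mounted at the origin on the work surface. World frame = base frame: x ahead of the robot, y to its left, z up, the work surface at z = 0. Lengths are in m, angles in rad, forces in N, time in s.
With the tool pointing down it reaches from about 0.25 to 0.8 m from the base axis. Payload 3.9 kg.
Tool frame: the origin (TCP) lies midway between the tips of the shut fingers; the grasp point (between the pads) lies 19 mm behind it (grip_point_offset is the distance from the TCP to the grasp point, in m); z points along the fingers, y is the line along which they close (so a half turn about z gives the same grasp; the last joint's range is limited). The gripper opens to 85 mm and grips with 20 to 120 N. Pads are 22 mm wide; open, the fingers measure 114 mm over their backs; the gripper's body (76 mm by 85 mm) begins 54 mm behind the grasp point. The pads swing forward as they close: fully open they stand 13 mm farther back than shut.
Start: joints at [-1.231, 0.26, -0.138, 1.173, 0, 1.571], TCP at [0.175, -0.495, 0.231] pointing down, gripper open.
Joint ranges: [-2.78, 2.78], [-0.83, 1.72], [-1.28, 1.37], [-1.9, 2.12], [-1.57, 1.48], [-3.14, 3.14]. Speed limits (rad/s): [2.57, 2.57, 3.14, 3.14, 3.14, 3.14].

INTERFACE

Orientations are given as a unit quaternion [w, x, y, z].
In Python, from rig import get_state, capture, sign_off, grip_point_offset gives the robot as it stands. The module is installed in compiled form; this text tells all that it offers.
- The arm moves only by the tool move_arm, never from a script. Its argument "plan" is a list that holds one entry, the list of rows, each a list of 6 numbers: the shift along the world's x, y, z in cm, then the turn, a rotation vector about the world's x, y, z in degrees. In form: [[[tx, ty, tz, ax, ay, az], ...]]. A call has 1 to 8 rows; each row is the pose to reach, as a shift and turn from the pose commanded when the call began; what a row does not reach only later rows make up. A row lasts 1/10 s, in which the tool goes at most 50 mm and 8.59 degrees, less where a joint would pass 70% of its speed; a pose out of reach is approached as far as the arm can. A call with a gripper value outside its range is refused whole. "claw" is the closure, from 0 (fully open) to 1 (shut), set as the call begins (left out, the last holds). The fingers move at their own pace and stop on an object; "grip_force" is the grip in N (left out, the last holds). Time passes only in rows, so rows that repeat a pose let the fingers close. It gives the time, the measured TCP pose, the force, the opening and the grip force at its end, in the units of the state.
- get_state(): the state, without advancing time (a new reading comes with each control period).
- capture(name): name is "scene" or "top" or "wrist"; returns a dict with "pixels" (384x512x3 uint8, red, green, blue), "fx", "fy", "cx", "cy" (pixels), "R" (3x3) and "t" (3): a world point X has camera coordinates R X + t. Camera axes: x right, y down, z forward; pixel columns grow to the right and rows downward; lengths in m; the calibration is good to about 2 mm. The wrist camera is an equidistant fisheye: a pixel r from the principal point sees the ray r / f radians off the axis. A picture is of the moment at which its call begins. There is no depth.
- sign_off(): hands the job in; it is judged then, once.
The state is a dict: "t": time; "qpos": joint angles; "dq": joint speeds; "joint_torque": joint torques, N m; "tcp_pos": TCP position; "tcp_rot": TCP orientation; "ft_force": force on the tool from outside, world axes, zero at the start; "wrist_torque": the same for the moment, N m; "finger_gap": finger opening in m; "grasp_force": force on a finger pad.
Only numpy, scipy, OpenCV 4.12 (cv2) and the standard library are available. Lean on these libraries where they do the work, as an engineer would, in place of code of your own. Each camera call takes 0.05 s, during which the arm holds its last target. There are 200 camera calls.

## Working session

There is one attempt and no reset: what is moved stays moved. The work goes in short steps, Python scripts to look and compute and a tool call to move; the robot and the scene stay as the last step left them, time stands still between calls to the robot, and variables do not carry over. Pictures are saved under pics/ and viewed, at most 10 in all, crops included, and the job is handed in when it is done.

Besides the shell and the picture viewer there is one more tool, called after "Emit:" by a JSON object that holds its "api" and its "payload", one argument or row to a line. move_arm: Moves the arm, as the interface text tells. Its arguments: {"type":"object","properties":{"plan":{"type":"array","items":{"type":"array","items":{"type":"array","items":{"type":"number"}}}},"claw":{"type":"number"},"grip_force":{"type":"number"}},"required":["plan"]}

```bash
mkdir -p pics; python3 - <<'E'
from rig import *
import cv2,numpy as np,pickle
s=get_state();print(s['t'],s['tcp_pos'],s['tcp_rot'],s['finger_gap'],grip_point_offset if not callable(grip_point_offset) else grip_point_offset())
d={n:capture(n) for n in("top","scene")}
pickle.dump(d,open('c.pkl','wb'))
for n in d: cv2.imwrite(f'pics/{n}0.png',cv2.resize(d[n]['pixels'][:,:,::-1],None,fx=1.5,fy=1.5))
E
```

```text
0.0 [ 0.17474026 -0.49433293  0.2304594 ] [-9.87959668e-04  9.85607948e-01  1.69044292e-01 -1.55269606e-04] 0.08556288948009863 0.0187
```

View pics/top0.png

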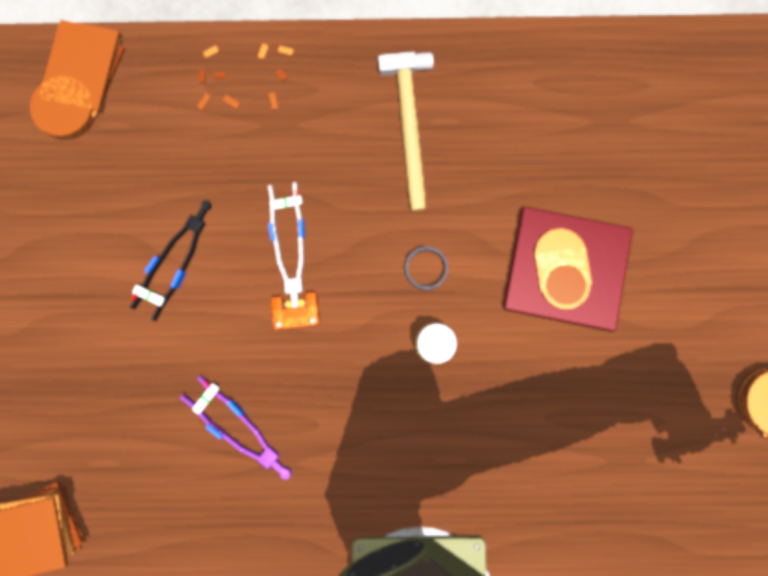

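View pics/scene0.png

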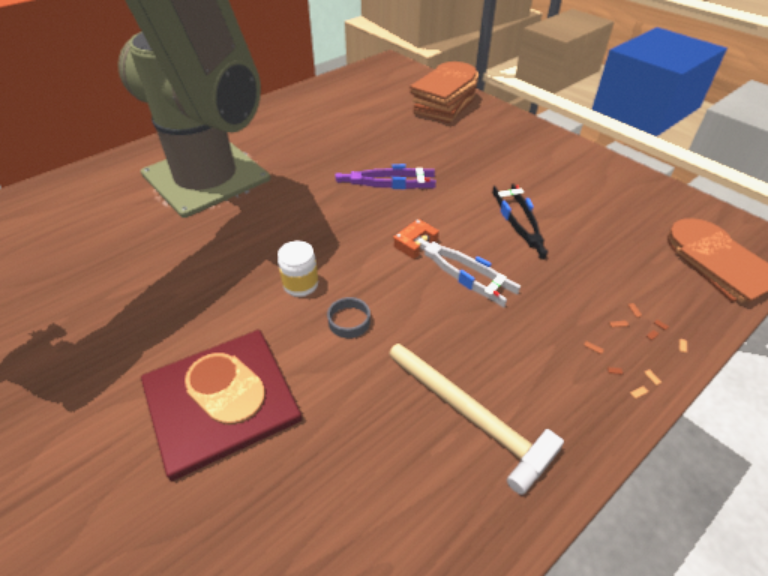

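The top view (1.5x) shows the steel tweezers at about (286,230), pointing up the image from the clip at (295,310). The sole is at (564,268) on the board, the tin at (437,343), the die at (426,268), and the hammer at x≈380-430, y≈50-210.

```bash
cat > h.py <<'E'
import numpy as np,cv2
def ray(c,u,v):
    d=np.array([(u-c['cx'])/c['fx'],(v-c['cy'])/c['fy'],1.]);R=np.array(c['R']);t=np.array(c['t'])
    return -R.T@t,R.T@d
def onz(c,u,v,z):
    o,d=ray(c,u,v);return o+d*(z-o[2])/d[2]
def blobs(m,amin=15):
    n,l,s,ce=cv2.connectedComponentsWithStats(m.astype(np.uint8))
    return [(ce[i],s[i]) for i in range(1,n) if s[i][4]>=amin],l
E
python3 - <<'E'
from h import *
import pickle
np.set_printoptions(precision=4,suppress=True)
c=pickle.load(open('c.pkl','rb'))['top']
hsv=cv2.cvtColor(c['pixels'],cv2.COLOR_RGB2HSV).astype(int);H,S,V=hsv[...,0],hsv[...,1],hsv[...,2]
print(onz(c,256,192,0),c['fx'],-np.array(c['R']).T@c['t'])
def show(name,m,z,box,a=15):
    mm=np.zeros_like(m);x0,y0,x1,y1=[int(k/1.5) for k in box];mm[y0:y1,x0:x1]=m[y0:y1,x0:x1]
    for ce,s in blobs(mm,a)[0]:
        print(name,ce,s[4],s[:4],onz(c,*ce,z))
    return mm
show('blue',(H>100)&(H<125)&(S>120),.024,(255,170,325,340))
show('clip',(H<12)&(S>190)&(V>150),.026,(255,270,330,340),40)
show('steel',(S<60)&(V>150),.018,(255,170,325,300))
show('red',((H<6)|(H>172))&(S>150)&(V>150),.02,(255,170,325,215),3)
show('green',(H>40)&(H<90)&(S>60),.022,(255,170,325,215),3)
m=show('sole',(H>5)&(H<30)&(V>150),.028,(500,200,640,335),40)
ys,xs=np.nonzero(m);pts=np.array([onz(c,x,y,.028)[:2] for x,y in zip(xs,ys)],np.float32);print('solerect',cv2.minAreaRect(pts),pts.mean(0))
m=show('board',((H<6)|(H>165))&(S>100)&(V<160),.02,(495,200,640,335),200)
ys,xs=np.nonzero(m);pts=np.array([onz(c,x,y,.02)[:2] for x,y in zip(xs,ys)],np.float32);print('boardrect',cv2.minAreaRect(pts))
for n,u,v,z in [('tin',437,343,.075),('die',426,268,.022),('hh',380,65,.02),('hh2',432,60,.02),('ht',418,209,.015)]: print(n,onz(c,u/1.5,v/1.5,z))
E
python3 - <<'E'
import pickle,cv2
c=pickle.load(open('c.pkl','rb'))['top']
cv2.imwrite('pics/crop.png',cv2.resize(c['pixels'][115:225,170:220,::-1],None,fx=5,fy=5,interpolation=cv2.INTER_NEAREST))
E
```

```text
[0.4919 0.0498 0.    ] 451.2282450302846 [0.4042 0.0343 1.0908]
blue [200.7407 152.2593] 27 [199 147   4  11] [0.5869 0.1808 0.024 ]
steel [191.5836 160.1109] 622 [179 122  24  78] [0.5691 0.2036 0.018 ]
green [190.3333 136.6667] 3 [190 136   2   2] [0.6256 0.2063 0.022 ]
sole [382.0237 174.5411] 2822 [333 133  93  90] [ 0.5277 -0.2494  0.028 ]
sole [375.0392 178.8221] 1658 [356 152  39  55] [ 0.5177 -0.2325  0.028 ]
solerect ((0.5217149257659912, -0.2430080622434616), (0.22259125113487244, 0.21206003427505493), 89.29483795166016) [ 0.5244 -0.2431]
boardrect ((0.5190438032150269, -0.24264837801456451), (0.18053071200847626, 0.16908085346221924), 77.71512603759766)
tin [ 0.4026 -0.0295  0.075 ]
die [ 0.5212 -0.0175  0.022 ]
hh [0.8575 0.0524 0.02  ]
hh2 [ 0.8648 -0.0331  0.02  ]
ht [ 0.6179 -0.0065  0.015 ]
```

View pics/crop.png

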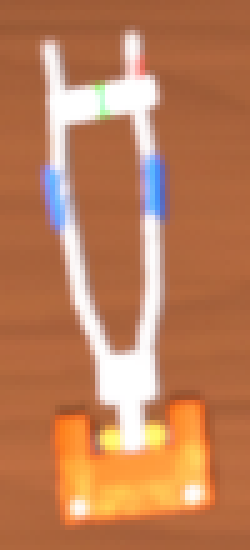

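The crop shows the pads at full-resolution pixels (180.3,153.9) and (200.1,151.9). The tips are at (179.3,123.5) and (195.9,121.1), and the neck is at (195.7,200.5).

```bash
python3 - <<'E'
from h import *
import pickle
from rig import *
from scipy.spatial.transform import Rotation as Ro
np.set_printoptions(precision=4,suppress=True)
c=pickle.load(open('c.pkl','rb'))['top']
P={k:onz(c,*p,z) for k,p,z in [('pl',(180.3,153.9),.026),('pr',(200.1,151.9),.026),('tl',(179.3,123.5),.018),('tr',(195.9,121.1),.018),('neck',(195.7,200.5),.013),('screwL',(185.3,216),.026),('screwR',(208.1,213.5),.026)]}
for k in P: print(k,P[k])
g=(P['pl']+P['pr'])/2;t=(P['tl']+P['tr'])/2
print('g',g,'t',t)
for n,v in [('g-neck',g-P['neck']),('t-neck',t-P['neck'])]: print(n,np.degrees(np.arctan2(v[1],v[0])),np.linalg.norm(v[:2]))
for a,b in [('pr','pl'),('tr','tl'),('screwR','screwL')]:
    v=P[b]-P[a];print(a,np.degrees(np.arctan2(-v[0],v[1])),np.linalg.norm(v))
hsv=cv2.cvtColor(c['pixels'],cv2.COLOR_RGB2HSV).astype(int);H,S,V=hsv[...,0],hsv[...,1],hsv[...,2]
m=np.zeros(H.shape,bool);m[148:212,352:400]=((H>5)&(H<30)&(V>150))[148:212,352:400]
for ce,s in blobs(m,60)[0]:print(ce,s)
ys,xs=np.nonzero(m);pts=np.array([onz(c,x,y,.028)[:2] for x,y in zip(xs,ys)],np.float32);print('solerect',cv2.minAreaRect(pts),pts.mean(0))
s=get_state();w,x,y,z=s['tcp_rot'];print(Ro.from_quat([x,y,z,w]).as_matrix(),s['ft_force'])
E
```

```text
pl [0.5832 0.2294 0.026 ]
pr [0.5875 0.1821 0.026 ]
tl [0.6592 0.2338 0.018 ]
tr [0.6646 0.1936 0.018 ]
neck [0.4721 0.1942 0.013 ]
screwL [0.435  0.2166 0.026 ]
screwR [0.4403 0.1629 0.026 ]
g [0.5854 0.2058 0.026 ] t [0.6619 0.2137 0.018 ]
g-neck 5.850181378494214 0.11383546742018139
t-neck 5.8787583813442 0.19076792740144016
pr 5.151123660010836 0.04754245295315319
tr 7.676711348975244 0.04062779353943782
screwR 5.613158394899373 0.05403525455443642
[375.0392 178.8221] [ 356  152   39   55 1658]
solerect ((0.5092793107032776, -0.23089180886745453), (0.09401187300682068, 0.1461435705423355), 83.14276885986328) [ 0.5176 -0.2323]
[[ 0.9428  0.3333 -0.0006]
 [ 0.3333 -0.9428  0.0017]
 [-0.     -0.0018 -1.    ]] [0.0258 0.0374 1.0176]
```

Emit:
{"api": "move_arm", "payload": {
  "plan": [
    [[2,3.5,0,0,0,8.3],[4,7,0,0,0,16.6],[6,10.5,0,0,0,24.9],[8,14,0,0,0,33.2],[10,17.5,0,0,0,41.5],[12,21,0,0,0,49.8],[14,24.5,0,0,0,58.1],[16,28,0,0,0,66.4]]
  ]
}}

```text
t: 0.9
tcp_pos: [0.3352, -0.2133, 0.2311]
tcp_rot: [-0.0, 0.73, 0.683, -0.0]
ft_force: [0.7, 0.2, 0.5]
finger_gap: 0.0854
grasp_force: 0.0
```

Emit:
{"api": "move_arm", "payload": {
  "plan": [
    [[2,3.5,0,0,0,8.3],[4,7,0,0,0,16.6],[6,10.5,0,0,0,24.9],[8,14,0,0,0,33.2],[10,17.5,0,0,0,41.5],[12,21,0,0,0,49.8],[14,24.5,0,0,0,58.1],[16,28,0,0,0,66.4]]
  ]
}}

```text
t: 1.7
tcp_pos: [0.4952, 0.0667, 0.2309]
tcp_rot: [-0.0, 0.237, 0.972, -0.0]
ft_force: [0.4, -0.5, 0.3]
finger_gap: 0.0855
grasp_force: 0.0
```

Emit:
{"api": "move_arm", "payload": {
  "plan": [
    [[2,3.5,-1,0,0,8.3],[4,7,-2,0,0,16.6],[6,10.5,-3,0,0,24.9],[7.5,14,-3,0,0,33.2],[7.5,14,-3,0,0,33.5],[7.5,14,-3,0,0,33.5]]
  ]
}}

```text
t: 2.3
tcp_pos: [0.5695, 0.2055, 0.2003]
tcp_rot: [-0.001, -0.051, 0.999, -0.0]
ft_force: [0.1, -0.8, -0.1]
finger_gap: 0.0854
grasp_force: 0.0
```

```bash
python3 - <<'E'
from h import *
from rig import *
import pickle
from scipy.spatial.transform import Rotation as Ro
np.set_printoptions(precision=4,suppress=True)
s=get_state();w,x,y,z=s['tcp_rot'];print(s['t'],s['tcp_pos'],Ro.from_quat([x,y,z,w]).as_matrix(),s['qpos'],s['ft_force'])
c=capture('wrist');pickle.dump(c,open('w.pkl','wb'));print(c['fx'],c['cx'],c['cy'])
cv2.imwrite('pics/w1.png',cv2.resize(c['pixels'][:,:,::-1],None,fx=1.5,fy=1.5))
d=capture('top');pickle.dump(d,open('top1.pkl','wb'))
E
```

```text
2.3 [0.5695 0.2055 0.2003] [[-0.9949 -0.1011 -0.0018]
 [-0.1011  0.9949 -0.0011]
 [ 0.0019 -0.0009 -1.    ]] [ 0.3465  0.4133  0.0091  1.1686 -0.0004  0.2452] [ 0.1351 -0.7681 -0.1057]
297.3186396354542 255.76442764815246 193.78587282238405
```

View pics/w1.png

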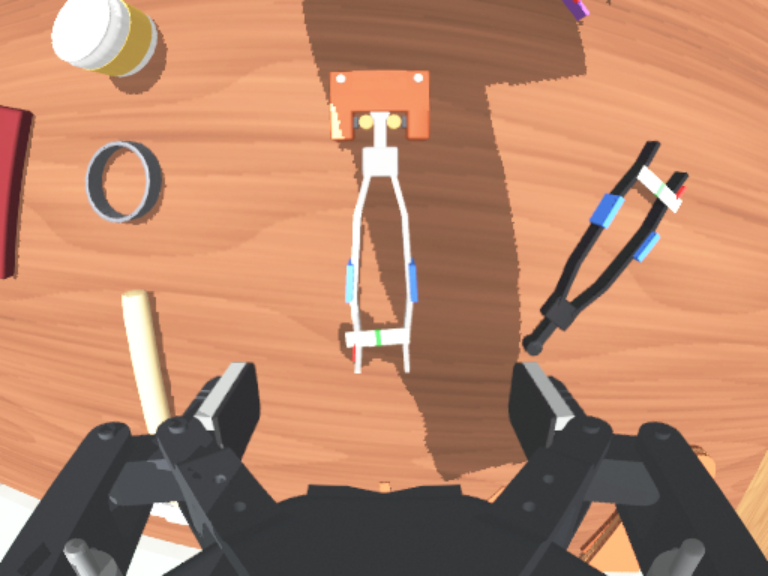

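The wrist view (1.5x) is clear and closely aligned with the tweezers. The pads are at (350,283) and (413,282), the tips at (358,371) and (407,371), and the bridge at (380,161). The clip screws are at (341,78) and (418,77).

```bash
cat >> h.py <<'E'
def fz(c,u,v,z):
    a=np.array([(u-c['cx'])/c['fx'],(v-c['cy'])/c['fy']]);r=np.linalg.norm(a)
    d=np.append(a/r*np.sin(r),np.cos(r));R=np.array(c['R']);t=np.array(c['t']);o=-R.T@t;d=R.T@d
    return o+d*(z-o[2])/d[2]
E
python3 - <<'E'
from h import *
import pickle
np.set_printoptions(precision=4,suppress=True)
c=pickle.load(open('w.pkl','rb'))
hsv=cv2.cvtColor(c['pixels'],cv2.COLOR_RGB2HSV).astype(int);H,S,V=hsv[...,0],hsv[...,1],hsv[...,2]
m=np.zeros(H.shape,bool);m[165:215,220:290]=((H>95)&(H<125)&(S>90))[165:215,220:290]
b=blobs(m,15)[0]; P=[]
for ce,s in b: P.append(fz(c,*ce,.024));print(ce,s,P[-1])
q=lambda u,v,z:fz(c,u/1.5-.2,v/1.5-.2,z)
pads=(P[0]+P[1])/2;tips=(q(358,371,.018)+q(407,371,.018))/2;br=q(380,161,.018);sc=[q(341,78,.026),q(418,77,.026)];nk=q(380,130,.015)
print('pads',pads,'tips',tips,'bridge',br,'neck',nk,'screws',sc,'cam',-np.array(c['R']).T@c['t'])
for v in (tips-br,tips-nk,pads-nk): print(np.degrees(np.arctan2(v[1],v[0])))
v=P[0]-P[1];print(np.degrees(np.arctan2(-v[0],v[1])));v=sc[0]-sc[1];print(np.degrees(np.arctan2(-v[0],v[1])))
d=pickle.load(open('top1.pkl','rb'))
cv2.imwrite('pics/sole.png',cv2.resize(d['pixels'][130:225,330:430,::-1],None,fx=5,fy=5,interpolation=cv2.INTER_NEAREST))
E
```

```text
[274.9286 187.1518] [273 172   5  29 112] [0.5825 0.2264 0.024 ]Traceback (most recent call last):
  File "<stdin>", line 10, in <module>
IndexError: list index out of range
```

```bash

python3 - <<'E'
from h import *
import pickle
np.set_printoptions(precision=4,suppress=True)
c=pickle.load(open('w.pkl','rb'))
hsv=cv2.cvtColor(c['pixels'],cv2.COLOR_RGB2HSV).astype(int);H,S,V=hsv[...,0],hsv[...,1],hsv[...,2]
m=np.zeros(H.shape,bool);m[165:215,220:290]=((H>85)&(H<125)&(S>50))[165:215,220:290]
b=blobs(m,40)[0]; P=[]
for ce,s in b: P.append(fz(c,*ce,.026));print(ce,s,P[-1])
P.sort(key=lambda p:-p[1])
q=lambda u,v,z:fz(c,u/1.5-.2,v/1.5-.2,z)
pads=(P[0]+P[1])/2;tips=(q(358,371,.018)+q(407,371,.018))/2;br=q(380,161,.018);sc=[q(341,78,.026),q(418,77,.026)];nk=q(380,130,.015)
print('pads',pads,'tips',tips,'bridge',br,'neck',nk,'screws',sc,'cam',-np.array(c['R']).T@c['t'])
for v in (tips-br,tips-nk,pads-nk): print(np.degrees(np.arctan2(v[1],v[0])))
v=P[0]-P[1];print(np.degrees(np.arctan2(-v[0],v[1])));v=sc[1]-sc[0];print(np.degrees(np.arctan2(-v[0],v[1])))
d=pickle.load(open('top1.pkl','rb'))
cv2.imwrite('pics/sole.png',cv2.resize(d['pixels'][130:225,330:430,::-1],None,fx=5,fy=5,interpolation=cv2.INTER_NEAREST))
E
```

```text
[232.792 187.344] [230 173   6  28 125] [0.587  0.1798 0.026 ]
[274.7333 186.8296] [272 172   7  29 135] [0.5817 0.2259 0.026 ]
pads [0.5843 0.2029 0.026 ] tips [0.6615 0.2118 0.018 ] bridge [0.4976 0.1934 0.018 ] neck [0.4748 0.191  0.015 ] screws [array([0.4405, 0.1602, 0.026 ]), array([0.4344, 0.2137, 0.026 ])] cam [0.4996 0.197  0.3431]
6.427121353564875
6.362495171424039
6.183750418854251
6.599494204884138
6.4346618135515
```

View pics/sole.png

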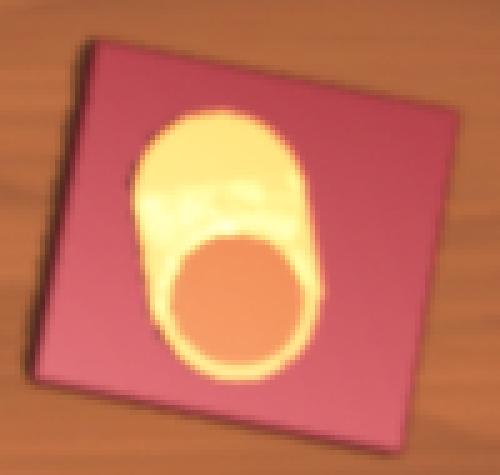

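The sole spans 5x-crop pixels x 134–323, y 110–380, so its centre is at full-resolution pixel (375.3,178.5), or about (0.517,-0.232). The tweezers grip is at about (0.5845,0.2035), with the axis at 6.3°.

Emit:
{"api": "move_arm", "payload": {
  "plan": [
    [[0.5,-0.1,-3,0,0,0.5],[1.5,-0.2,-6,0,0,0.5],[1.5,-0.2,-9,0,0,0.5],[1.5,-0.2,-12,0,0,0.5],[1.5,-0.2,-14,0,0,0.5],[1.5,-0.2,-15,0,0,0.5],[1.5,-0.2,-15,0,0,0.5],[1.5,-0.2,-15,0,0,0.5]]
  ],
  "claw": 0.2,
  "grip_force": 20
}}

```text
t: 3.2
tcp_pos: [0.5856, 0.2027, 0.0524]
tcp_rot: [0.001, -0.054, 0.999, 0.0]
ft_force: [-0.8, 0.0, -0.6]
finger_gap: 0.0685
grasp_force: 0.0
```

```bash
python3 - <<'E'
from h import *
from rig import *
import pickle
from scipy.spatial.transform import Rotation as Ro
np.set_printoptions(precision=4,suppress=True)
s=get_state();w,x,y,z=s['tcp_rot'];R=Ro.from_quat([x,y,z,w]).as_matrix();print(s['t'],s['tcp_pos'],R,s['finger_gap'],s['ft_force'])
c=capture('wrist');pickle.dump(c,open('w2.pkl','wb'))
cv2.imwrite('pics/w2.png',cv2.resize(c['pixels'][:,:,::-1],None,fx=1.5,fy=1.5))
Rc=np.array(c['R']);print('cam in tool',R.T@(-Rc.T@c['t']-s['tcp_pos']),Rc@R)
E
```

```text
3.2 [0.5856 0.2027 0.0524] [[-0.9941 -0.1083  0.0014]
 [-0.1083  0.9941  0.0004]
 [-0.0014  0.0003 -1.    ]] 0.06845125274817476 [-0.756   0.0492 -0.5804]
cam in tool [ 0.0708 -0.0016 -0.1426] [[ 0.0008  1.      0.0009]
 [-0.9594  0.001  -0.2821]
 [-0.2821 -0.0006  0.9594]]
```

View pics/w2.png

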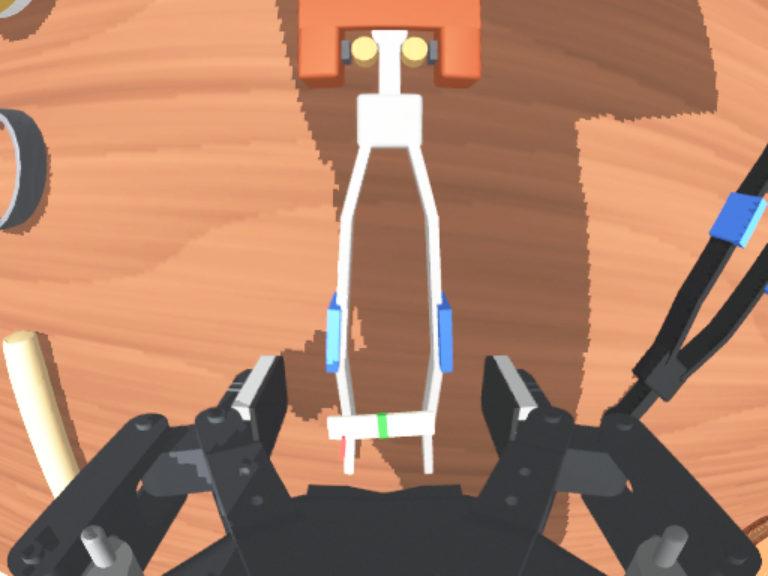

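The wrist view shows the clip mouth at top, the pads spanning x 327–453 at y≈335, and the tips at (349,470) and (428,470). The fingers straddle the pads, with inner edges at x≈286 and 485. The measured opening shows gap ≈ 85.5·(1−claw) mm.

```bash
python3 - <<'E'
from h import *
import pickle
np.set_printoptions(precision=4,suppress=True)
c=pickle.load(open('w2.pkl','rb'))
hsv=cv2.cvtColor(c['pixels'],cv2.COLOR_RGB2HSV).astype(int);H,S,V=hsv[...,0],hsv[...,1],hsv[...,2]
m=np.zeros(H.shape,bool);m[185:260,205:310]=((H>85)&(H<125)&(S>70))[185:260,205:310]
P=[]
for ce,s in blobs(m,40)[0]:
    print(ce,s);P.append(s)
# top-face outer corners: lower(front) edge rows = front ends on top
q=lambda u,v,z:fz(c,u/1.5-.2,v/1.5-.2,z)
print('front outer',q(327,371,.026),q(453,371,.026)); print('rear outer',q(333,297,.026),q(446,297,.026))
br=q(390,120,.018);t=(q(349,472,.018)+q(428,472,.018))/2;print(br,t,np.degrees(np.arctan2(*(t-br)[1::-1])))
E
```

```text
[221.8067 224.1599] [217 195  11  54 419]
[296.4205 223.3114] [291 194  11  54 440]
front outer [0.6027 0.1786 0.026 ] [0.597  0.2318 0.026 ]
rear outer [0.5696 0.1788 0.026 ] [0.5647 0.2236 0.026 ]
[0.498  0.1938 0.018 ] [0.6615 0.2117 0.018 ] 6.24383445385903
```

Emit:
{"api": "move_arm", "payload": {
  "plan": [
    [[0,0.1,-1.5,0,0,0],[0,0.1,-3,0,0,0],[0,0.1,-4,0,0,0],[0,0.1,-4.5,0,0,0],[0,0.1,-4.7,0,0,0],[0,0.1,-4.7,0,0,0],[0,0.1,-4.7,0,0,0],[0,0.1,-4.7,0,0,0]]
  ]
}}

```text
t: 4.05
tcp_pos: [0.5855, 0.2042, 0.0049]
tcp_rot: [0.001, -0.055, 0.999, 0.0]
ft_force: [-0.2, -0.4, 1.1]
finger_gap: 0.0682
grasp_force: 0.0
```

Emit:
{"api": "move_arm", "payload": {
  "plan": [
    [[0,0,0,0,0,0],[0,0,0,0,0,0],[0,0,0,0,0,0],[0,0,0,0,0,0],[0,0,0,0,0,0],[0,0,0,0,0,0]]
  ],
  "claw": 0.42
}}

```text
t: 4.65
tcp_pos: [0.5855, 0.2043, 0.005]
tcp_rot: [0.001, -0.055, 0.999, 0.0]
ft_force: [-1.0, -0.4, 5.5]
finger_gap: 0.0497
grasp_force: 4.4
```

Emit:
{"api": "move_arm", "payload": {
  "plan": [
    [[0,0,0.1,0,0,0],[0,0,0.15,0,0,0],[0,0,0.2,0,0,0],[0,0,0.2,0,0,0],[0,0,0.2,0,0,0],[0,0,0.2,0,0,0]]
  ],
  "claw": 0.54
}}

```text
t: 5.25
tcp_pos: [0.5852, 0.2041, 0.0063]
tcp_rot: [0.0, -0.055, 0.999, 0.0]
ft_force: [1.9, 0.4, 2.4]
finger_gap: 0.0396
grasp_force: 7.4
```

Emit:
{"api": "move_arm", "payload": {
  "plan": [
    [[0.2,0.02,0,0,0,0],[0.4,0.04,0,0,0,0],[0.6,0.07,0,0,0,0],[0.8,0.09,0,0,0,0],[1.0,0.11,0,0,0,0],[1.2,0.13,0,0,0,0]]
  ]
}}

```text
t: 5.85
tcp_pos: [0.5922, 0.2047, 0.0052]
tcp_rot: [-0.005, -0.055, 0.998, -0.0]
ft_force: [-6.4, 0.0, 3.8]
finger_gap: 0.0396
grasp_force: 6.8
```

```bash
python3 - <<'E'
from h import *
from rig import *
import pickle
s=get_state();print(s['t'],s['tcp_pos'],s['finger_gap'],s['ft_force'],s['grasp_force'])
c=capture('wrist');pickle.dump(c,open('w3.pkl','wb'))
cv2.imwrite('pics/w3.png',cv2.resize(c['pixels'][:,:,::-1],None,fx=1.5,fy=1.5))
E
```

```text
5.85 [0.59216646 0.20465024 0.00524572] 0.03957051506722708 [-6.40563396  0.0485312   3.78740113] 6.797423958778381
```

View pics/w3.png

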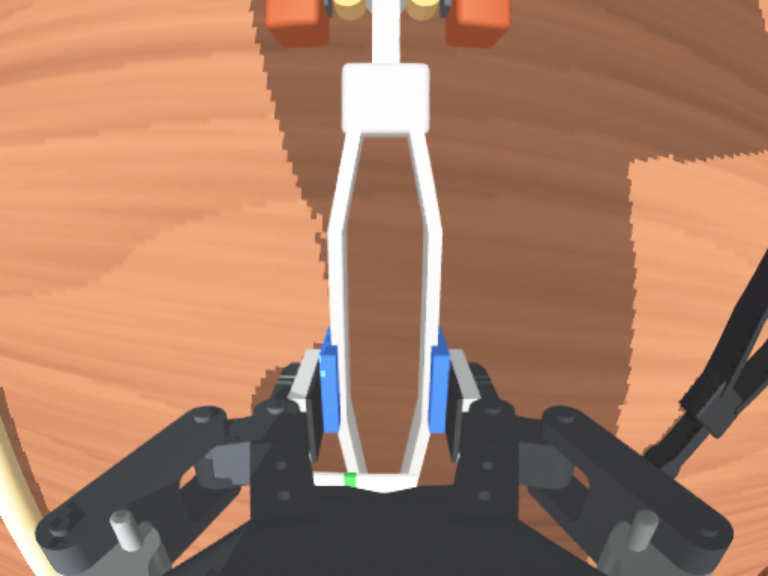

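The wrist view shows the fingers square on the blue pads. The bulb is working between the rollers at about (385,8), with no slip visible. I'll continue the pull.

Emit:
{"api": "move_arm", "payload": {
  "plan": [
    [[0.2,0.02,0,0,0,0],[0.4,0.04,0,0,0,0],[0.6,0.07,0,0,0,0],[0.8,0.09,0,0,0,0],[1.0,0.11,0,0,0,0],[1.2,0.13,0,0,0,0],[1.4,0.15,0,0,0,0],[1.4,0.15,0,0,0,0]]
  ]
}}

```text
t: 6.7
tcp_pos: [0.6114, 0.2069, 0.0063]
tcp_rot: [0.0, -0.055, 0.999, 0.0]
ft_force: [0.1, -0.2, -1.0]
finger_gap: 0.0397
grasp_force: 7.1
```

Emit:
{"api": "move_arm", "payload": {
  "plan": [
    [[0.4,0.04,0,0,0,0],[0.8,0.09,0,0,0,0],[1.2,0.13,0,0,0,0],[1.6,0.18,0,0,0,0],[2.0,0.22,0,0,0,0],[2.4,0.26,0,0,0,0],[2.4,0.26,0,0,0,0],[2.4,0.26,0,0,0,0]]
  ]
}}

```text
t: 7.5
tcp_pos: [0.6349, 0.2094, 0.0062]
tcp_rot: [-0.0, -0.055, 0.999, -0.0]
ft_force: [-0.9, 1.1, -1.0]
finger_gap: 0.0393
grasp_force: 7.1
```

```bash
python3 - <<'E'
from h import *
from rig import *
import pickle
s=get_state();print(s['t'],s['tcp_pos'],s['finger_gap'],s['ft_force'],s['grasp_force'])
c=capture('wrist');pickle.dump(c,open('w4.pkl','wb'))
cv2.imwrite('pics/w4.png',cv2.resize(c['pixels'][:,:,::-1],None,fx=1.5,fy=1.5))
E
```

```text
7.5 [0.63494105 0.20937714 0.00619944] 0.03928956033518779 [-0.94873111  1.08044908 -1.02893659] 7.09504522383213
```

View pics/w4.png

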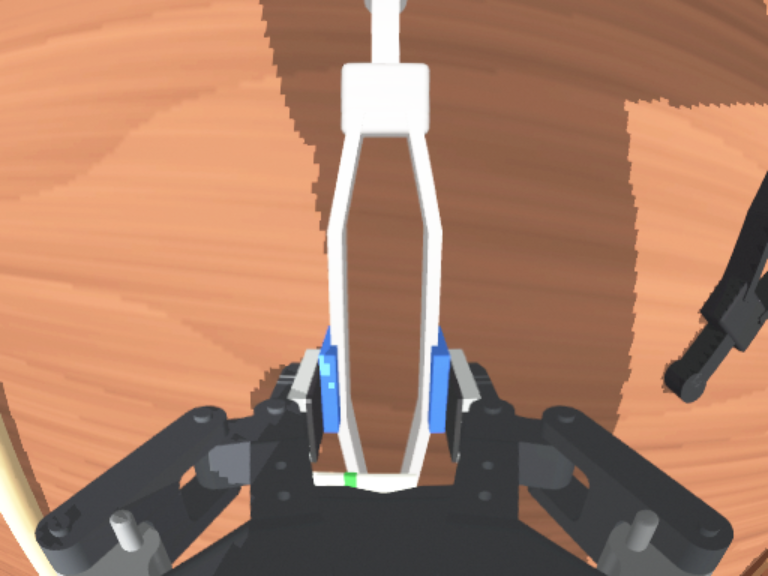

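The tweezers are out: the tail bulb is free at (385,3), clear of the clip. The green band is in view at (350,480) and the grip is unchanged. Next I lift and carry.

Emit:
{"api": "move_arm", "payload": {
  "plan": [
    [[0,0,0.5,0,0,0],[0,0,1.5,0,0,0],[0,0,3,0,0,0],[0,0,5,0,0,0],[0,0,7,0,0,0],[0,0,8.5,0,0,0],[0,0,9.5,0,0,0],[0,0,10,0,0,0]]
  ]
}}

```text
t: 8.35
tcp_pos: [0.6357, 0.2097, 0.1081]
tcp_rot: [0.001, -0.055, 0.999, 0.0]
ft_force: [-0.2, -0.1, -1.4]
finger_gap: 0.0397
grasp_force: 7.1
```

Emit:
{"api": "move_arm", "payload": {
  "plan": [
    [[-0.2,-0.5,0.5,0,0,0],[-0.6,-1.5,1,0,0,0],[-1.3,-3,2,0,0,0],[-2.1,-5,3,0,0,0],[-3,-7,4,0,0,0],[-3.8,-9,4,0,0,0],[-4.7,-11,4,0,0,0],[-5.5,-13,4,0,0,0]]
  ]
}}

```text
t: 9.15
tcp_pos: [0.5787, 0.077, 0.1473]
tcp_rot: [0.0, -0.054, 0.999, -0.0]
ft_force: [-0.9, 0.5, -1.0]
finger_gap: 0.0393
grasp_force: 7.1
```

Emit:
{"api": "move_arm", "payload": {
  "plan": [
    [[-0.8,-2,0,0,0,0],[-1.7,-4,0,0,0,0],[-2.5,-6,0,0,0,0],[-3.4,-8,0,0,0,0],[-4.2,-10,0,0,0,0],[-5.1,-12,0,0,0,0],[-5.9,-14,0,0,0,0],[-6.8,-16,0,0,0,0]]
  ]
}}

```text
t: 9.95
tcp_pos: [0.5104, -0.0826, 0.1472]
tcp_rot: [0.0, -0.054, 0.999, -0.0]
ft_force: [0.3, -0.7, -0.4]
finger_gap: 0.0393
grasp_force: 7.1
```

Emit:
{"api": "move_arm", "payload": {
  "plan": [
    [[-0.8,-2,0,0,0,0],[-1.7,-4,0,0,0,0],[-2.5,-6,0,0,0,0],[-3.4,-8,0,0,0,0],[-4.2,-10,0,0,0,0],[-5.1,-12,0,0,0,0],[-5.9,-14,0,0,0,0],[-6.3,-15,0,0,0,0]]
  ]
}}

```text
t: 10.75
tcp_pos: [0.447, -0.2325, 0.1471]
tcp_rot: [0.0, -0.053, 0.999, -0.0]
ft_force: [-0.7, 0.1, -1.3]
finger_gap: 0.0396
grasp_force: 7.1
```

```bash
python3 - <<'E'
from h import *
from rig import *
import pickle
s=get_state();print(s['t'],s['tcp_pos'],s['finger_gap'],s['ft_force'],s['grasp_force'],s['qpos'])
d={n:capture(n) for n in('top','scene','wrist')};pickle.dump(d,open('f.pkl','wb'))
t=d['top']['pixels'][100:260,270:430,::-1];sc=d['scene']['pixels'][160:330,50:300,::-1]
A=cv2.resize(t,(400,400));B=cv2.resize(sc,(400,272));o=np.zeros((400,800,3),np.uint8);o[:,:400]=A;o[:272,400:]=B
cv2.imwrite('pics/f1.png',o)
E
```

```text
10.75 [ 0.44703222 -0.23252323  0.14705214] 0.03960218190087619 [-0.65148088  0.05218703 -1.32954811] 7.095261141657829 [-4.79291064e-01  2.76290793e-01 -3.45584144e-01  9.48322818e-01
 -5.43009551e-04 -5.85787564e-01]
```

View pics/f1.png

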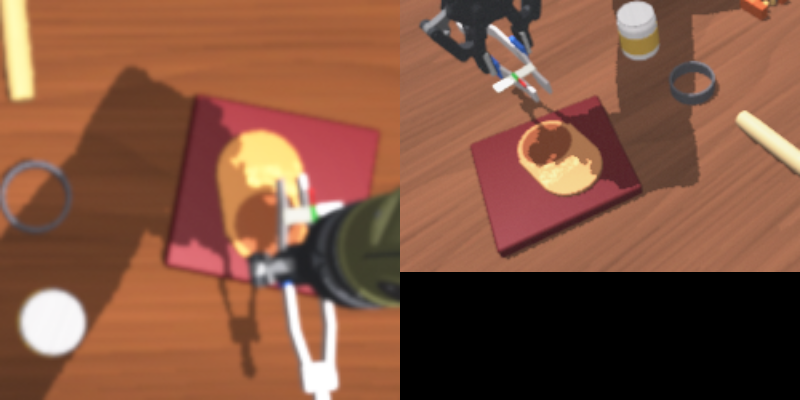

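The tweezers are held above the sole: in the left crop the tips are at (279,182) and (302,178). In the scene crop the pointer and green band are near (517,80). Next I lower, correct y, and set the claw for a 40.0 mm pad span.

Emit:
{"api": "move_arm", "payload": {
  "plan": [
    [[-0.1,-0.3,-1,0,0,0],[-0.2,-0.7,-2,0,0,0],[-0.2,-0.7,-2.6,0,0,0],[-0.2,-0.7,-2.8,0,0,0],[-0.2,-0.7,-2.8,0,0,0],[-0.2,-0.7,-2.8,0,0,0]]
  ],
  "claw": 0.534
}}

```text
t: 11.5
tcp_pos: [0.4472, -0.2374, 0.1183]
tcp_rot: [0.0, -0.055, 0.998, 0.0]
ft_force: [0.3, -0.6, -0.9]
finger_gap: 0.0399
grasp_force: 6.8
```

```bash
python3 - <<'E'
from h import *
from rig import *
import pickle
s=get_state();print(s['t'],s['tcp_pos'],s['finger_gap'],s['ft_force'],s['grasp_force'])
d={n:capture(n) for n in('top','scene','wrist')};pickle.dump(d,open('f2.pkl','wb'))
t=d['top']['pixels'][155:205,350:410,::-1];sc=d['scene']['pixels'][190:250,85:160,::-1]
o=np.zeros((333,800,3),np.uint8);o[:,:400]=cv2.resize(t,(400,333),interpolation=cv2.INTER_CUBIC);o[:320,400:]=cv2.resize(sc,(400,320),interpolation=cv2.INTER_CUBIC)
cv2.imwrite('pics/f2.png',o)
E
```

```text
11.5 [ 0.44720891 -0.23740437  0.11829385] 0.039929541634612035 [ 0.27134511 -0.56475391 -0.89111116] 6.771819815039635
```

View pics/f2.png

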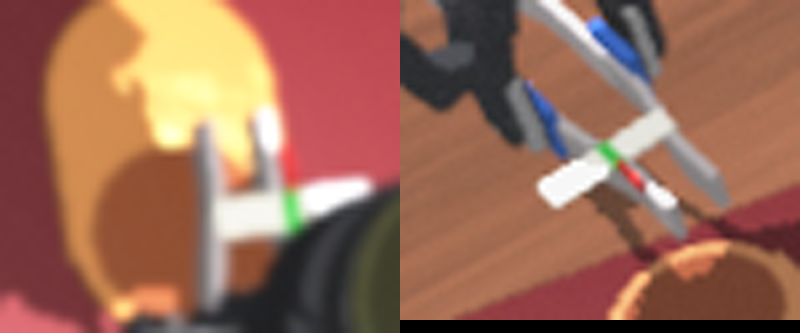

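The red pointer lines up with the green band in both views: top crop pointer (288,165) against band (291,210), scene crop pointer (625,172) against band (610,152). I'll check the tip position against the sole.

```bash
python3 - <<'E'
from h import *
import pickle
c=pickle.load(open('f2.pkl','rb'))['top']
f=lambda u,v,z:onz(c,350+u/6.667-.5,155+v/6.667-.5,z)
a,b=f(205,125,.130),f(266,112,.130);print('tips',a,b,(a+b)/2,np.linalg.norm(a-b))
c0=pickle.load(open('top1.pkl','rb'))['top'] if 0 else pickle.load(open('top1.pkl','rb'))
e=lambda u,v:onz(c0,330+u/5-.5,130+v/5-.5,.028)
print('sole',e(134,190),e(323,290),e(225,110),e(238,380),(e(225,110)+e(238,380))/2)
E
```

```text
tips [ 0.51868802 -0.21846425  0.13      ] [ 0.52266351 -0.23818065  0.13      ] [ 0.52067576 -0.22832245  0.13      ] 0.02011320587613375
sole [ 0.54523784 -0.18911013  0.028     ] [ 0.49659596 -0.27666381  0.028     ] [ 0.58311846 -0.23359755  0.028     ] [ 0.45457477 -0.23504716  0.028     ] [ 0.51884661 -0.23432235  0.028     ]
```

Emit:
{"api": "move_arm", "payload": {
  "plan": [
    [[-0.1,-0.2,0,0,0,0],[-0.2,-0.4,0,0,0,0],[-0.2,-0.4,0,0,0,0],[-0.2,-0.4,0,0,0,0],[-0.2,-0.4,0,0,0,0],[-0.2,-0.4,0,0,0,0],[-0.2,-0.4,0,0,0,0],[-0.2,-0.4,0,0,0,0]]
  ]
}}

```text
t: 12.45
tcp_pos: [0.445, -0.2415, 0.1183]
tcp_rot: [-0.0, -0.055, 0.999, -0.0]
ft_force: [-0.2, -0.5, -0.3]
finger_gap: 0.0395
grasp_force: 6.8
```

Emit:
{"api": "move_arm", "payload": {
  "plan": [
    [[0,0,0,0,0,0],[0,0,0,0,0,0],[0,0,0,0,0,0],[0,0,0,0,0,0],[0,0,0,0,0,0],[0,0,0,0,0,0],[0,0,0,0,0,0],[0,0,0,0,0,0]]
  ]
}}

```text
t: 13.25
tcp_pos: [0.445, -0.2416, 0.1183]
tcp_rot: [0.0, -0.055, 0.999, 0.0]
ft_force: [-1.0, 0.9, -1.0]
finger_gap: 0.0398
grasp_force: 6.8
```

Emit:
{"api": "move_arm", "payload": {
  "plan": [
    [[0,0,0,0,0,0],[0,0,0,0,0,0],[0,0,0,0,0,0],[0,0,0,0,0,0],[0,0,0,0,0,0],[0,0,0,0,0,0],[0,0,0,0,0,0],[0,0,0,0,0,0]]
  ]
}}

```text
t: 14.05
tcp_pos: [0.445, -0.2416, 0.1183]
tcp_rot: [0.0, -0.055, 0.999, 0.0]
ft_force: [0.4, -0.1, -0.6]
finger_gap: 0.0397
grasp_force: 6.8
```

Emit:
{"api": "move_arm", "payload": {
  "plan": [
    [[0,0,0,0,0,0],[0,0,0,0,0,0],[0,0,0,0,0,0],[0,0,0,0,0,0],[0,0,0,0,0,0],[0,0,0,0,0,0],[0,0,0,0,0,0],[0,0,0,0,0,0]]
  ]
}}

```text
t: 14.85
tcp_pos: [0.445, -0.2416, 0.1183]
tcp_rot: [0.0, -0.055, 0.999, -0.0]
ft_force: [-0.4, 0.5, -1.4]
finger_gap: 0.04
grasp_force: 6.8
```

Emit:
{"api": "move_arm", "payload": {
  "plan": [
    [[0,0,0,0,0,0],[0,0,0,0,0,0],[0,0,0,0,0,0],[0,0,0,0,0,0],[0,0,0,0,0,0],[0,0,0,0,0,0],[0,0,0,0,0,0],[0,0,0,0,0,0]]
  ]
}}

```text
t: 15.65
tcp_pos: [0.445, -0.2416, 0.1183]
tcp_rot: [0.0, -0.055, 0.999, -0.0]
ft_force: [-0.1, 0.5, -0.9]
finger_gap: 0.0397
grasp_force: 6.8
```

Emit:
{"api": "move_arm", "payload": {
  "plan": [
    [[0,0,0,0,0,0],[0,0,0,0,0,0],[0,0,0,0,0,0],[0,0,0,0,0,0],[0,0,0,0,0,0],[0,0,0,0,0,0],[0,0,0,0,0,0],[0,0,0,0,0,0]]
  ]
}}

```text
t: 16.45
tcp_pos: [0.445, -0.2416, 0.1183]
tcp_rot: [-0.0, -0.055, 0.999, 0.0]
ft_force: [-0.4, 0.7, -0.8]
finger_gap: 0.0398
grasp_force: 6.8
```

```bash
python3 -c "
from rig import *
print(sign_off())"
```

```text
the job is handed in; nothing more can be done
None
```

The job is handed in at about 16.5 s: the tweezers came straight out of the clip and are held about 9 cm above the sole, tips within a few millimetres of its middle. They are squeezed to a steady 39.5–40 mm over the pads, about the 14 mm mark, with the pointer on the green band when last pictured, just before a final 4 mm shift; nothing else was touched as far as I could see.

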